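Seal the findings jar with a fresh desiccant capsule

TASK

Drop the small desiccant capsule into the open jar of silver findings, then set the jar's lid on the neck so that its lugs enter the thread, and screw it clockwise (seen from above) until the torque shows that it is snug on the sealing ring, without overtightening it. Let go of it, and do not disturb the closed pot, the tweezers and the marker pen.

Things in the scene. Friction and masses are not known exactly. Their poses are not given: they have to be found in the camera images.
- jar: white round plastic jar, 70 mm across, held upright in a fixed aluminium nest block (100 mm square, 38 mm high, on a dark foot plate 124 x 104 mm). The block's rubber lining lets the jar give about 2 degrees round its axis at snug torque and spring back. Origin on the table under the jar's axis, z up. Rim 96 mm above the table; mouth 33 mm across; inside floor at 13 mm; neck 45 mm across.
- jar_thread (a point): middle of the thread gap on the jar's +x side, at ramp height. Round the neck run four thread ramps (57 mm over all) with four 28 degree gaps centred on the jar's +x, +y, -x, -y (short bars on the shoulder point at them). Clockwise from above a ramp begins 14 degrees after a gap's centre, underside 91 mm, top 94 mm above the table, and falls 6 mm over 62 degrees to a stop.
- jar_lid: round aluminium screw lid, 69 mm across, about 0.2 kg, lying right way up on the table (skirt down). Origin at the centre of its lower edge, z up. Flat top at 18.5 mm; across it stands a straight bar grip along the lid's x axis, 52 mm long, 16 mm thick, up to 41 mm above the origin. Once tightened it does not turn back by itself when let go.
- lid_bar (a point): point on the lid's axis in the middle of the bar grip, 30 mm above the lid's origin; x along the bar. The lid turns freely (under 0.1 N m) until, 18 to 45 degrees from a gap's centre, the torque climbs steadily by 0.03 to 0.06 N m per degree. Snug is 0.5 to 0.65 N m; above 1 N m it is overtightened. It sinks 1 to 2 mm meanwhile: follow it, without lifting or pressing hard.
- capsule: small white plastic desiccant drum, 18 mm across and 34 mm tall, standing upright on the table; origin at the centre of its foot
- capsule_center (a point): the middle of the capsule, 17 mm above its foot
- closed_pot: small closed white screw pot, 41 mm across and 34 mm tall, not part of the job
- tweezers: steel tweezers lying on the table, 125 mm long along their y axis, 10 mm high, not part of the job
- marker: marker pen lying on the table, 134 mm long along its y axis, 16 mm high, not part of the job
- jar_mouth (a point): centre of the jar's mouth, on its axis, at the rim's height (96 mm above the table). On the rim lies a springy rubber sealing ring, 41 mm across, that stands 2 to 5 mm proud of it: how much differs from ring to ring and is not known beforehand, so the angle at which the lid is snug differs by 25 degrees.
- lid_lug (a point): tip of one of the four round lugs inside the lid's skirt (skirt 15 mm deep, 61 mm inside): 4.4 mm thick, 49 mm tip to tip, along the lid's +x, +y, -x, -y axes, 2.8 mm above its lower edge. Over the gaps (within 6 degrees) the lid drops past the ramps onto the ring, its origin then 83 to 86 mm above the table; above 87.5 mm the lugs still sit on the ramps.
There are look-alikes about, which are no part of the job. Leave any orange or purple look-alike of the jar_lid alone.

How it is judged:
On the way, in this order (a step that is already met when the one before it is completed fails the run):
1. the desiccant capsule is inside the jar (horizontal distance between capsule_center and jar below 0.027 m and z of capsule_center in the frame of jar below 0.07 m), for 0.2 s.
2. the lid has dropped over the neck with its lugs below the tops of the ramps (horizontal distance between jar_lid and jar below 0.004 m and z of jar_lid in the frame of jar below 0.0865 m and angle between jar_lid's own z axis and vertical below 0.06 rad), for 0.2 s.
At the end, for the whole second after the job is handed in: The capsule is inside the jar; the lid sits level and centred on the neck (within 4 mm and 0.06 rad) with its lugs under the ramps, released and at rest; the lugs and ramps clamp it on the ring with 18 to 38 N (all of step 1 and all of step 2 and contact force between jar_lid and jar between 18 and 38 N and angular speed of jar_lid below 0.1 rad/s); the robot touches nothing.
It fails at once if the lid is overtightened: lid and jar press on each other with more than 52 N (contact force between jar_lid and jar above 52 N).
It fails at once if the gripper or arm presses on the jar or its nest with more than 25 N (contact force between any of the fingers, the arm and jar above 25 N).
It fails at once if the pot, the tweezers or the marker is moved by more than 2 cm (distance of any of closed_pot, tweezers, marker from where it was at the start of the episode above 0.02 m).
It also fails if it takes over 58 s, if anything falls off the work surface, if the arm or the gripper's body presses on something with over 40 N, if the wrist force passes 120 N, or if a joint passes its speed limit or range.

ROBOT

A 6-joint arm with a two-finger parallel gripper is mounted at the origin on a cart in front of the work surface, level with it; the furniture and walls round the work are solid. World frame = base frame: x ahead of the robot, y to its left, z up, the work surface at z = 0. Lengths are in m, angles in rad, forces in N, time in s.
With the tool pointing down it reaches from about 0.35 to 0.85 m from the base axis. Payload 8.1 kg.
Tool frame: the origin (TCP) lies midway between the tips of the shut fingers; the grasp point (between the pads) lies 19 mm behind it; z points along the fingers, y is the direction in which the jaws open and shut (so a half turn about z gives the same grasp; the last joint's range is limited). The gripper opens to 93 mm and grips with 3 to 60 N. Pads are 15 mm wide; open, the fingers measure 128 mm over their backs; the gripper's body (75 mm by 188 mm) begins 65 mm behind the grasp point.
Start: joints at [-1.372, 0.13, 1.488, -0, 1.523, -0.085], TCP at [0.168, -0.576, 0.219] pointing down, gripper open.
Joint ranges: [-2.96, 2.96], [-0.89, 2.26], [0.02, 2.5], [-1.34, 4.48], [0, 2.73], [-2.66, 2.66]. Speed limits (rad/s): [2.39, 2.39, 2.79, 3.14, 3.14, 3.14].

INTERFACE

Orientations are given as a rotation vector (axis times angle).
In Python, from plant import monitor, eyes, ticket gives the robot as it stands.
- The arm moves only by the tool send_rows, never from a script. Its argument "motion" is a list of rows, each a list of 2 entries, a list of its own where there are three numbers: the shift along the tool's x, y, z in m, then the turn about the tool's z in degrees. In form: [[[dx, dy, dz], twist], ...]. A call has 1 to 12 rows; each row is the pose to reach, as a shift and turn from the pose commanded when the call began, along the tool's axes at that moment; what a row does not reach only later rows make up. A row lasts 1/8 s, in which the tool goes at most 62.5 mm and 10.7 degrees, less where a joint would pass 70% of its speed; a pose out of reach is approached as far as the arm can. A call with a gripper value outside its range is refused whole. "jaw" is the finger opening in m, from 0 to 0.093, set as the call begins (left out, the last holds). The fingers move at their own pace and stop on an object; "squeeze" is the grip in N (left out, the last holds). Time passes only in rows, so rows that repeat a pose let the fingers close. It gives the time, the measured TCP pose, the force and the opening at its end, in the units of the state.
- monitor.read_state(): the state, without advancing time (a new reading comes with each control period).
- eyes.read_camera(name): name is "side" or "top"; returns the picture (384x512x3 uint8, red, green, blue); there is no depth.
- eyes.camera_model(name): a dict with "mtx" (3x3 intrinsics, pixels), "cam_to_world" (4x4, takes a point from camera to world coordinates). Camera axes: x right, y down, z forward; pixel columns grow to the right and rows downward; lengths in m; the calibration is good to about 2 mm. A picture is of the moment at which its call begins. camera_model takes no time and is no camera call.
- ticket.close_job(): hands the job in, once; it reports no verdict.
The state is a dict: "t": time; "q": joint angles; "dq": joint speeds; "joint_torque": joint torques, N m; "tool_pos": TCP position; "orientation": TCP orientation; "force": force on the tool from outside, world axes, zero at the start; "wrist_torque": the same for the moment, N m; "opening": finger opening in m.
Only numpy, scipy, OpenCV 4.12 (cv2) and the standard library are available. Lean on these libraries where they do the work, as an engineer would, in place of code of your own. Each camera call takes 0.05 s, during which the arm holds its last target.

## Working session

There is one attempt and no reset: what is moved stays moved. The work goes in short steps, Python scripts to look and compute and a tool call to move; the robot and the scene stay as the last step left them, time stands still between calls to the robot, and variables do not carry over. Pictures are saved under pics/ and viewed, and the job is handed in when it is done.

Besides the shell and the picture viewer there is one more tool, called after ">>>" as name([rows], argument=value, ...), one row to a line, values as JSON. send_rows: Moves the arm, as the interface text tells. Its arguments: {"type":"object","properties":{"motion":{"type":"array","items":{"type":"array"}},"jaw":{"type":"number"},"squeeze":{"type":"number"}},"required":["motion"]}

```bash
mkdir -p pics
python3 - <<'E'
from plant import monitor, eyes, ticket
import cv2
s=monitor.read_state()
for k,v in s.items(): print(k,v)
for n in("side","top"):
    im=eyes.read_camera(n); cv2.imwrite(f"pics/{n}0.png",im[:,:,::-1])
    m=eyes.camera_model(n); print(n,m)
E
```

```text
t 0.0
q [-1.37240347e+00  1.31164905e-01  1.48930859e+00  5.63477765e-06
  1.52297925e+00 -8.53919670e-02]
dq [ 8.39677924e-04 -2.82398395e-04  6.00372973e-04 -2.64224671e-04
  8.59603292e-05 -1.80924994e-03]
joint_torque [-1.54839279e-03 -5.59835637e+01 -4.91767430e+01  7.66713987e-02
  3.49053741e-02 -1.75319210e-04]
tool_pos [ 0.16790832 -0.57542406  0.21756912]
orientation [-3.10818140e+00 -4.44010755e-01  1.56078170e-04]
force [-0.44927164  1.01423103 -0.03560512]
wrist_torque [ 0.01111175 -0.01145925  0.01791801]
opening 0.09290059627362211
side {'mtx': array([[410.61579976,   0.        , 261.52070127],
       [  0.        , 410.61579976, 193.45199219],
       [  0.        ,   0.        ,   1.        ]]), 'cam_to_world': array([[ 0.92215814, -0.26241365,  0.2841891 ,  0.26557312],
       [-0.3867419 , -0.63957194,  0.66436318, -0.72120508],
       [ 0.00742141, -0.72255575, -0.69127282,  0.68461652],
       [ 0.        ,  0.        ,  0.        ,  1.        ]])}
top {'mtx': array([[465.18308516,   0.        , 260.88604515],
       [  0.        , 465.18308516, 187.56192633],
       [  0.        ,   0.        ,   1.        ]]), 'cam_to_world': array([[-0.0104076 , -0.99783641,  0.0649167 ,  0.4430529 ],
       [-0.99989539,  0.009733  , -0.01069927, -0.12551932],
       [ 0.01004429, -0.06502126, -0.99783333,  1.22398647],
       [ 0.        ,  0.        ,  0.        ,  1.        ]])}
```

View pics/side0.png

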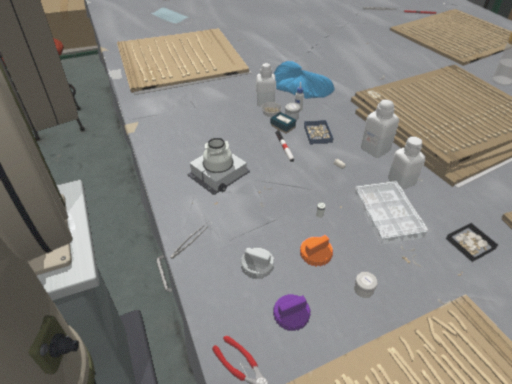

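View pics/top0.png

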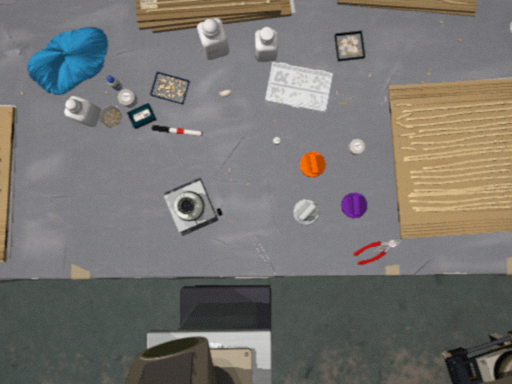

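The side view shows the jar in its nest (217,160), the aluminium lid (257,260), and orange and purple look-alike lids at (316,248) and (292,311). A small upright white thing stands at (321,209), another white thing is at (340,162), and a white pot is at (366,282). In the top view these are jar (189,207), lid (306,211), capsule (277,140), other (225,93) and pot (357,146). I'll crop the candidates next.

Run:
```python
import cv2,numpy as np
s=cv2.imread("pics/side0.png");t=cv2.imread("pics/top0.png")
def c(im,u,v,h,k): return cv2.resize(im[v-h:v+h,u-h:u+h],(k,k),interpolation=cv2.INTER_CUBIC)
a=np.hstack([c(s,321,209,18,260),c(s,340,162,18,260),c(s,257,260,26,260)])
b=np.hstack([c(t,277,140,18,260),c(t,225,93,18,260),c(t,306,211,26,260)])
cv2.imwrite("pics/crop1.png",np.vstack([a,b]))
a=np.hstack([c(s,217,160,35,400),c(t,189,207,32,400)])
cv2.imwrite("pics/crop2.png",a)
```

```text
(no output)
```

View pics/crop1.png

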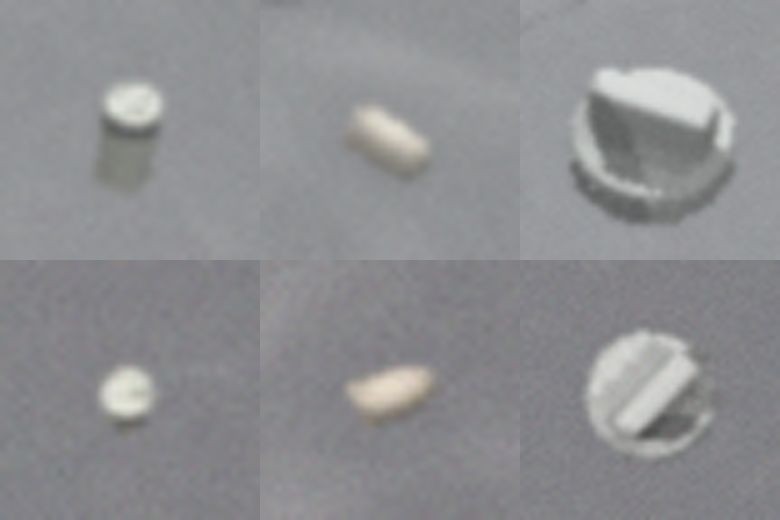

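View pics/crop2.png

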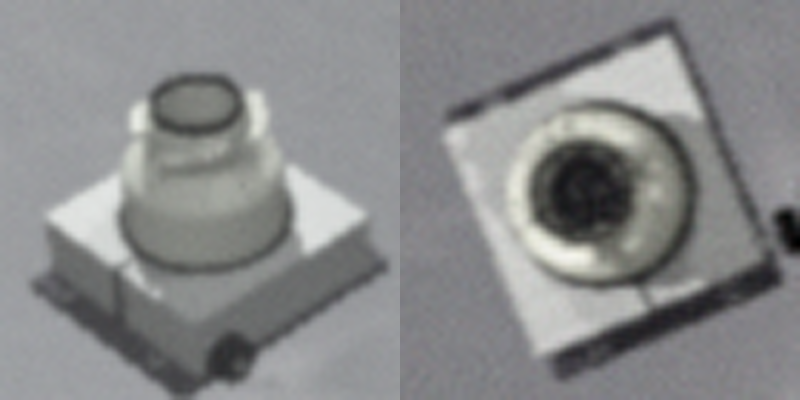

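The small drum at top (277,140) / side (321,209) matches the capsule. The (225,93) thing is a lying beige pebble. The uncoloured lid is at (306,211). Next I'll measure them in both views.

```bash
cat > h.py <<'E'
import cv2,numpy as np
from plant import monitor, eyes
M={n:eyes.camera_model(n) for n in("side","top")}
def ray(n,u,v):
    m=M[n];d=np.linalg.inv(m["mtx"])@[u,v,1.];T=m["cam_to_world"]
    d=T[:3,:3]@d;return T[:3,3],d/np.linalg.norm(d)
def plane(n,u,v,z):
    o,d=ray(n,u,v);return o+d*(z-o[2])/d[2]
def tri(a,b):
    o1,d1=ray("side",*a);o2,d2=ray("top",*b)
    A=np.stack([d1,-d2],1);s=np.linalg.lstsq(A,o2-o1,rcond=None)[0]
    p,q=o1+s[0]*d1,o2+s[1]*d2
    return (p+q)/2,np.linalg.norm(p-q)
def proj(n,p):
    m=M[n];T=np.linalg.inv(m["cam_to_world"]);c=T[:3,:3]@np.asarray(p,float)+T[:3,3];x=m["mtx"]@c;return x[:2]/x[2]
E
python3 - <<'E'
from h import *
s=cv2.imread("pics/side0.png");t=cv2.imread("pics/top0.png")
def blob(im,u,v,h,lo,hi,tag):
    g=cv2.cvtColor(im,cv2.COLOR_BGR2GRAY)[v-h:v+h,u-h:u+h]
    g=cv2.resize(g,None,fx=8,fy=8,interpolation=cv2.INTER_CUBIC)
    m=cv2.inRange(g,lo,hi);cs,_=cv2.findContours(m,cv2.RETR_EXTERNAL,cv2.CHAIN_APPROX_NONE)
    cs=sorted(cs,key=cv2.contourArea)[::-1][:3]
    print(tag)
    for c in cs:
        if len(c)>5 and cv2.contourArea(c)>200:
            mm=cv2.moments(c);cen=np.array([mm["m10"],mm["m01"]])/mm["m00"]
            f=lambda p:(np.array(p)+.5)/8-.5+[u-h,v-h]
            e=cv2.fitEllipse(c);print(" area",cv2.contourArea(c)/64,"cen",f(cen).round(2),"ell",f(e[0]).round(2),np.array(e[1])/8,e[2], "rect",cv2.minAreaRect(c)[1],cv2.minAreaRect(c)[2],f(cv2.minAreaRect(c)[0]))
    return
blob(s,321,206,10,175,255,"cap side");blob(t,277,140,10,165,255,"cap top")
blob(s,216,145,14,0,100,"rim side");blob(t,189,207,12,0,100,"rim top")
blob(t,306,211,20,175,255,"lid top bright");blob(t,306,211,20,205,255,"lid bar top")
blob(s,257,255,22,200,255,"lid bar side")
def up(im,u,v,h,k):
    x=cv2.resize(im[v-h:v+h,u-h:u+h],(k,k),interpolation=cv2.INTER_CUBIC)
    return x
cv2.imwrite("pics/crop3.png",np.hstack([up(s,257,258,20,400),up(t,306,211,20,400)]))
E
```

```text
cap side
 area 34.203125 cen [321.1  204.76] ell [321.11 204.76] [5.5048213  7.93251514] 93.97566223144531 rect (44.0, 63.0) 90.0 [321.     204.8125]
cap top
 area 38.3046875 cen [276.11 139.82] ell [276.11 139.81] [6.68059683 7.35257673] 72.03253936767578 rect (54.0, 58.0) 90.0 [276.0625 139.6875]
rim side
 area 136.5546875 cen [215.98 143.  ] ell [215.97 143.  ] [10.82498932 16.1399498 ] 86.23411560058594 rect (85.0, 126.0) 90.0 [216.0625 143.125 ]
rim top
 area 217.921875 cen [186.14 205.29] ell [186.17 205.3 ] [16.47868156 16.98082924] 92.07148742675781 rect (133.1859893798828, 129.710205078125) 9.090277671813965 [186.04007435 205.23391342]
 area 19.2109375 cen [198.02 216.26] ell [197.85 216.11] [4.26324511 8.89517498] 49.0491943359375 rect (32.542572021484375, 77.15486145019531) 47.891265869140625 [198.05526352 216.49332237]
 area 9.6875 cen [199.06 196.31] ell [199.04 196.27] [2.77986813 5.8610673 ] 144.9674530029297 rect (49.024871826171875, 22.67591667175293) 52.25319290161133 [199.37735939 196.25825429]
lid top bright
 area 244.703125 cen [302.9  208.36] ell [302.76 208.63]
[... 326 characters left out ...]
10.27] [ 2.92294216 20.01445007] 43.81533432006836 rect (26.432540893554688, 137.5859375) 42.41421127319336 [306.66460991 211.2074852 ]
 area 18.90625 cen [298.84 204.62] ell [298.81 204.68] [3.12648439 9.02133083] 42.84981155395508 rect (26.870054244995117, 67.88224792480469) 45.0 [298.87500191 204.625     ]
lid bar side
 area 142.375 cen [258.73 251.95] ell [259.21 252.05] [ 7.85649538 24.78505707] 104.1448745727539 rect (192.99386596679688, 63.74311447143555) 17.10272979736328 [258.03378677 251.32770538]
 area 8.2109375 cen [271.58 259.59] ell [271.58 259.57] [1.68266225 7.26824713] 7.550278186798096 rect (14.14201545715332, 48.07121276855469) 8.365885734558105 [271.58769226 259.56620407]
```

View pics/crop3.png

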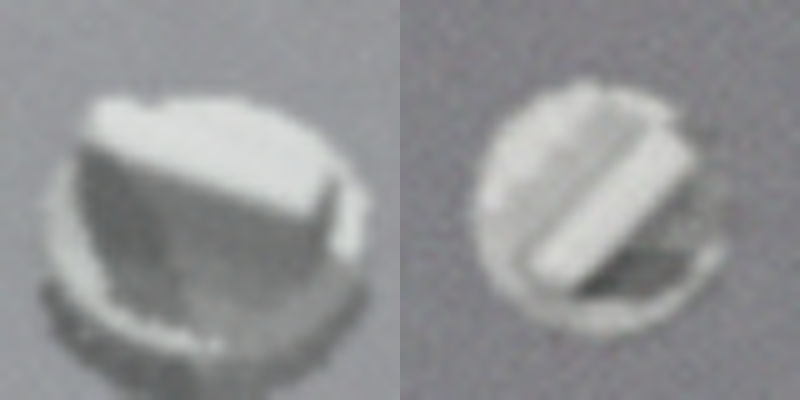

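Run:
```python
from h import *
print("cap top",tri((321.1,204.76),(276.11,139.82)))
print("rim",tri((215.97,143.0),(186.17,205.3)))
print("rim top@.098",plane("top",186.17,205.3,.098),"side",plane("side",215.97,143,.098))
print("bar",tri((257.25,253.3),(306.7,211.6)))
A=plane("top",312.75,204.5,.041);B=plane("top",300.6,218.65,.041);print("bar ends top",A,B,np.linalg.norm(A-B),np.degrees(np.arctan2(*(A-B)[1::-1])))
A=plane("side",245.7,249.5,.041);B=plane("side",268.8,257.2,.041);print("bar ends side",A,B,np.linalg.norm(A-B),np.degrees(np.arctan2(*(A-B)[1::-1])))
# nest block yaw, top, corners
s=cv2.imread("pics/side0.png");t=cv2.imread("pics/top0.png")
def up(im,u,v,h,k): return cv2.resize(im[v-h:v+h,u-h:u+h],(k,k),interpolation=cv2.INTER_CUBIC)
cl=cv2.createCLAHE(4,(2,2))
def en(x):
    return cl.apply(cv2.cvtColor(x,cv2.COLOR_BGR2GRAY))
cv2.imwrite("pics/crop4.png",np.hstack([up(s,216,157,20,400),up(t,187,206,20,400)]))
x=np.hstack([up(s,216,157,20,400),up(t,187,206,20,400)]).astype(float)
cv2.imwrite("pics/crop5.png",np.clip((x-120)*1.9,0,255).astype(np.uint8))
```

```text
cap top (array([ 0.6434332 , -0.17873492,  0.03226168]), np.float64(0.000999924879878252))
rim (array([0.47458438, 0.04362306, 0.09730853]), np.float64(0.0011676808488331424))
rim top@.098 [0.47512616 0.04335909 0.098     ] side [0.47378006 0.04289171 0.098     ]
bar (array([ 0.45755396, -0.25434409,  0.03791657]), np.float64(0.00025184910980732036))
bar ends top [ 0.47552436 -0.26976886  0.041     ] [ 0.43991385 -0.23824224  0.041     ] 0.0475608613516907 -41.51904655864755
bar ends side [ 0.43893428 -0.23904267  0.041     ] [ 0.4737221  -0.27396547  0.041     ] 0.04929294272889691 134.889060852018
```

View pics/crop4.png

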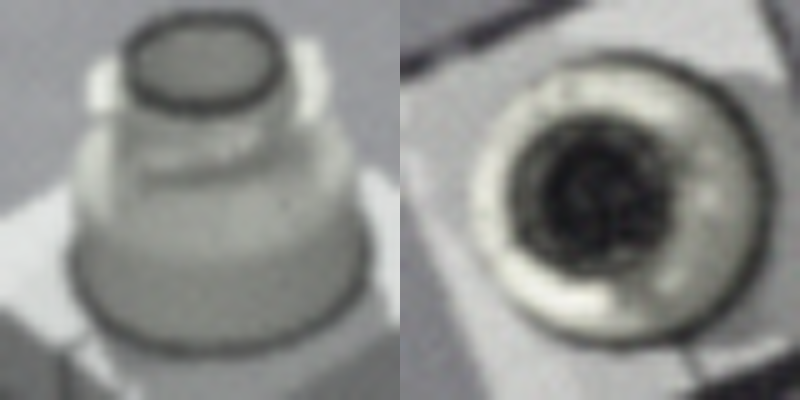

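View pics/crop5.png

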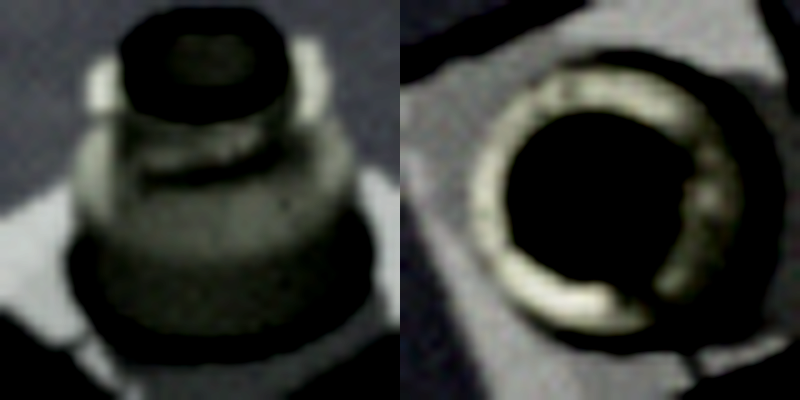

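Run:
```python
from h import *
ims=[]
for i in range(3): ims.append(eyes.read_camera("top").astype(float))
t=np.mean(ims,0).astype(np.uint8)[:,:,::-1]; cv2.imwrite("pics/top_avg.png",t)
c=np.array([.4745,.0432])
ths=np.radians(np.arange(-180,180,1))
rows=[]
for z,r0,r1 in((.092,.022,.030),(.078,.028,.036)):
    for r in np.linspace(r0,r1,14):
        p=np.array([proj("top",[c[0]+r*np.cos(a),c[1]+r*np.sin(a),z]) for a in ths]).astype(np.float32)
        rows.append(cv2.remap(t,p[None,:,0],p[None,:,1],cv2.INTER_CUBIC)[0])
x=np.array(rows); x=cv2.resize(x,(720,28*14),interpolation=cv2.INTER_NEAREST)
for d in range(-180,180,30): cv2.putText(x,str(d),((d+180)*2,10),0,.35,(0,0,255)); cv2.line(x,((d+180)*2,0),((d+180)*2,392),(0,0,255),1)
cv2.imwrite("pics/polar.png",x)
# nest edges
g=cv2.cvtColor(t,cv2.COLOR_BGR2GRAY)[170:245,155:230]
cv2.imwrite("pics/nest.png",cv2.resize(g,(600,600),interpolation=cv2.INTER_CUBIC))
```

```text
(no output)
```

View pics/polar.png

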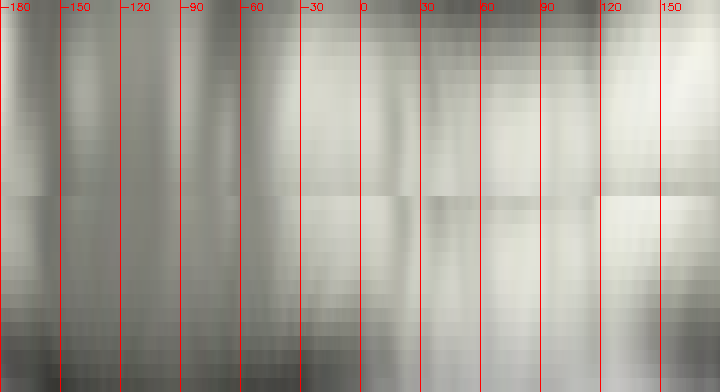

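View pics/nest.png

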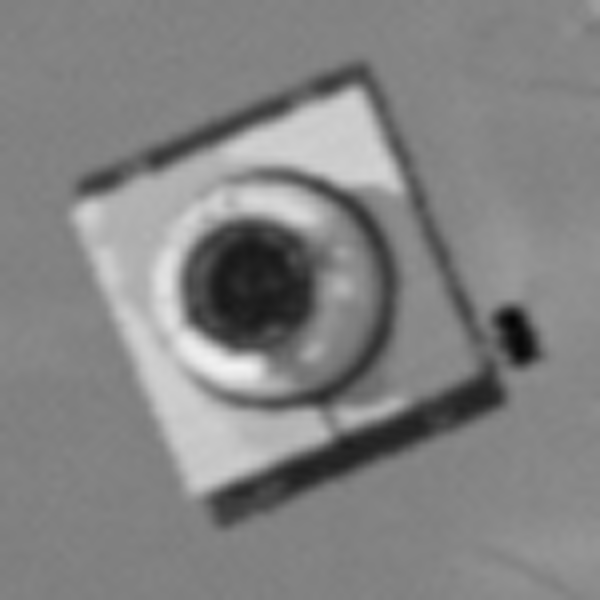

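Run:
```python
from h import *
t=np.mean([eyes.read_camera("side").astype(float) for i in range(3)],0).astype(np.uint8)[:,:,::-1]
cv2.imwrite("pics/side_avg.png",t)
x=cv2.resize(t[132:182,191:241],(600,600),interpolation=cv2.INTER_CUBIC)
c=np.array([.4740,.0432])
def P(r,a,z):
    p=proj("side",[c[0]+r*np.cos(np.radians(a)),c[1]+r*np.sin(np.radians(a)),z])
    return tuple(((p-[191,132]+.5)*12).astype(int))
y=x.copy()
for G,col in((22,(0,0,255)),):
  for k in range(4):
    g=G+90*k
    for a,b in((14,14.1),):
        pts=[P(.0285,g-14-s,.094-.006*s/62) for s in np.linspace(0,62,20)]
        cv2.polylines(y,[np.array(pts)],False,col,1)
        pts=[P(.0285,g-14-s,.091-.006*s/62) for s in np.linspace(0,62,20)]
        cv2.polylines(y,[np.array(pts)],False,(255,0,0),1)
cv2.imwrite("pics/sidejar.png",x);cv2.imwrite("pics/sidejar_o.png",y)
```

```text
(no output)
```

View pics/sidejar.png

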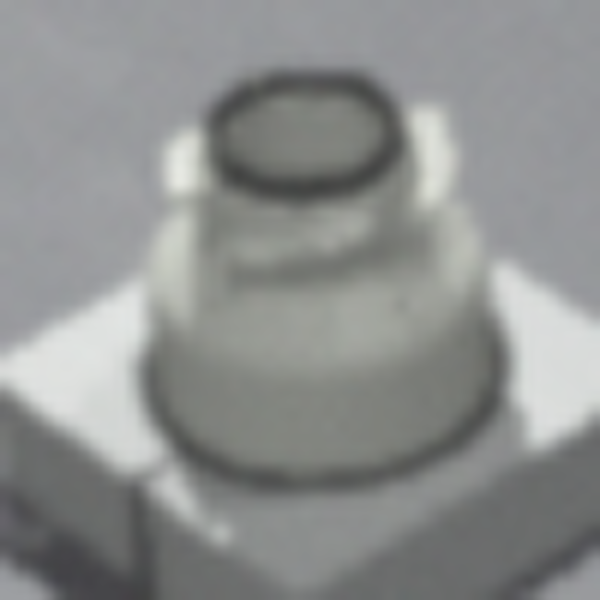

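View pics/sidejar_o.png

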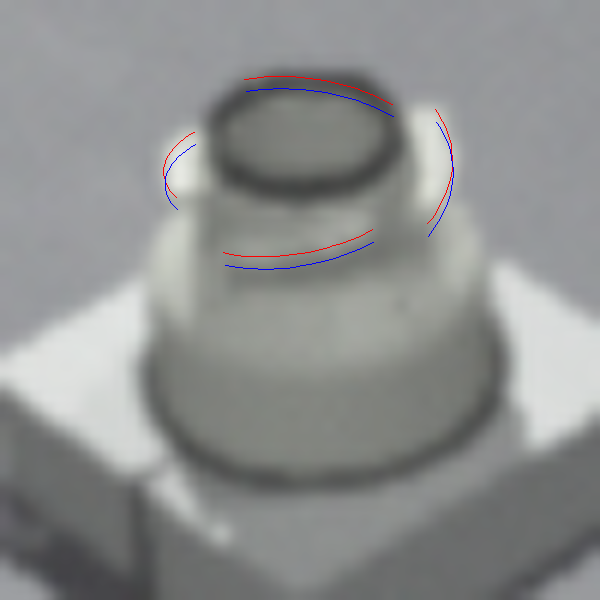

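The overlay fits a gap yaw of about 22° (mod 90), which agrees with the nest edges. I'll work out the move to the capsule.

```bash
cat >> h.py <<'E'
from scipy.spatial.transform import Rotation as R
def go(x,y,z,yaw=None):
    s=monitor.read_state();r=R.from_rotvec(s["orientation"]);X=r.as_matrix()
    d=X.T@(np.array([x,y,z])-s["tool_pos"])
    yw=np.degrees(np.arctan2(X[1,0],X[0,0]))
    print("t",s["t"],"pos",s["tool_pos"].round(4),"yaw %.2f"%yw,"zax",X[:,2].round(4),"open %.4f"%s["opening"],"F",s["force"].round(2),"T",s["wrist_torque"].round(3))
    print("q",np.degrees(s["q"]).round(1),"shift mm",(d*1000).round(1),"twist",None if yaw is None else round((yw-yaw+180)%360-180,2))
E
python3 - <<'E'
from h import *
go(.6434,-.1787,.10)
print(plane("side",191+405/12-.5,132+305/12-.5,.080), np.degrees(np.arctan2(*(plane("side",191+405/12-.5,132+305/12-.5,.080)[:2]-[.474,.0432])[::-1])))
E
```

```text
t 0.4 pos [ 0.168  -0.5759  0.2185] yaw 16.26 zax [-1.e-04  2.e-04 -1.e+00] open 0.0928 F [ 0.3  -1.02 -0.41] T [-0.002 -0.018 -0.011]
q [-78.6   7.5  85.3  -0.   87.3  -4.9] shift mm [ 567.6 -248.2  118.6] twist None
[0.48119243 0.00740498 0.08      ] -78.63862541475825
```

>>> send_rows([
  [[0.568,-0.248,0.06],0],
  [[0.568,-0.248,0.06],0],
  [[0.568,-0.248,0.06],0],
  [[0.568,-0.248,0.06],0],
  [[0.568,-0.248,0.06],0],
  [[0.568,-0.248,0.06],0],
  [[0.568,-0.248,0.1186],0],
  [[0.568,-0.248,0.1186],0],
  [[0.568,-0.248,0.1186],0],
  [[0.568,-0.248,0.1186],0],
  [[0.568,-0.248,0.1186],0],
  [[0.568,-0.248,0.1186],0],
], jaw=0.06, squeeze=15)

```text
t: 1.9
tool_pos: [0.6438, -0.1784, 0.0995]
orientation: [-3.11, -0.446, 0.002]
force: [0.1, -0.5, -0.0]
opening: 0.0599
```

Run:
```python
from h import *
go(.6434,-.1787,.014)
s=eyes.read_camera("side")[:,:,::-1];t=eyes.read_camera("top")[:,:,::-1]
cv2.imwrite("pics/a1.png",np.hstack([cv2.resize(s[150:260,260:370],(400,400)),cv2.resize(t[85:195,222:332],(400,400))]))
```

```text
t 1.9 pos [ 0.6438 -0.1784  0.0995] yaw 16.34 zax [-0.0011  0.     -1.    ] open 0.0599 F [ 0.14 -0.54 -0.01] T [ 0.004  0.008 -0.089]
q [-19.9  22.4  80.4  -0.   77.3  53.8] shift mm [-0.3  0.2 85.5] twist None
```

View pics/a1.png

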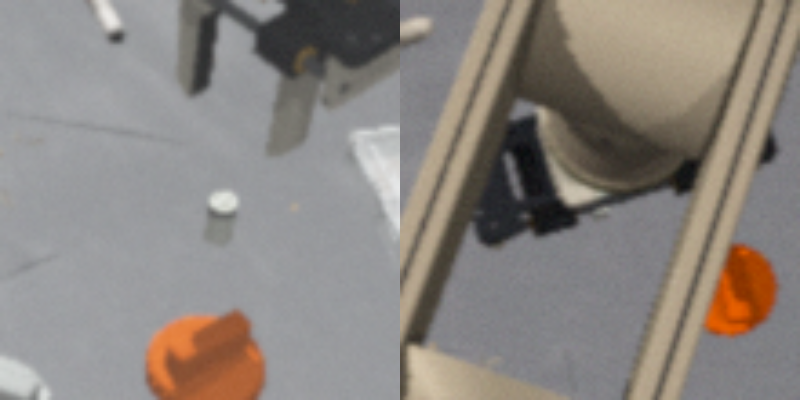

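Run:
```python
from h import *
print(proj("side",[.6438,-.1784,.0995]),proj("side",[.6434,-.1787,.033]))
```

```text
[324.82112804 182.32971626] [321.33995013 204.50232375]
```

The fingertips straddle the capsule in the side view: tip midpoint seen near (326,184) against (325,182) predicted. I'll descend.

>>> send_rows([
  [[0,0,0.04],0],
  [[0,0,0.0655],0],
  [[0,0,0.0855],0],
  [[0,0,0.0855],0],
  [[0,0,0.0855],0],
])

```text
t: 2.62
tool_pos: [0.6446, -0.1796, 0.0161]
orientation: [3.109, 0.443, 0.003]
force: [0.7, 0.0, 0.1]
opening: 0.0604
```

>>> send_rows([
  [[0,0,0],0],
  [[0,0,0],0],
  [[0,0,0],0],
  [[0,0,0],0],
  [[0,0,-0.05],0],
  [[0,0,-0.1],0],
  [[0,0,-0.15],0],
  [[0,0,-0.15],0],
], jaw=0.01, squeeze=12)

```text
t: 3.62
tool_pos: [0.6472, -0.18, 0.1713]
orientation: [3.105, 0.444, 0.014]
force: [-0.1, 0.7, -0.5]
opening: 0.0103
```

Run:
```python
from h import *
go(.4742,.0434,.16,60)
s=eyes.read_camera("side")[:,:,::-1]
cv2.imwrite("pics/a2.png",cv2.resize(s[110:210,270:370],(500,500)))
```

```text
t 3.625 pos [ 0.6472 -0.18    0.1713] yaw 16.27 zax [ 0.0098 -0.0035 -0.9999] open 0.0103 F [-0.05  0.71 -0.47] T [-0.042 -0.035  0.026]
q [-19.9  19.2  76.6   0.   83.5  53.8] shift mm [-103.6 -263.     8.9] twist -43.73
```

View pics/a2.png

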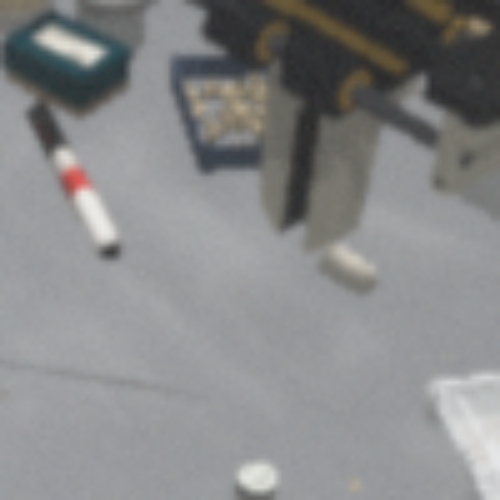

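The jaws came up empty (10 mm) and the capsule is unmoved at (321,205). The fingers probably hadn't closed yet when I lifted. I'll retry with a smaller opening and wait.

>>> send_rows([
  [[0,0,0],0],
  [[0,0,0.04],0],
  [[0,0,0.08],0],
  [[0,0,0.1],0],
  [[0,0,0.1],0],
  [[0,0,0.1],0],
], jaw=0.04)

```text
t: 4.42
tool_pos: [0.6448, -0.1792, 0.066]
orientation: [3.109, 0.444, 0.003]
force: [0.6, -0.1, -0.4]
opening: 0.0402
```

Run:
```python
from h import *
go(.6434,-.1787,.014)
s=eyes.read_camera("side")[:,:,::-1]
cv2.imwrite("pics/a3.png",cv2.resize(s[150:230,280:360],(560,560),interpolation=cv2.INTER_CUBIC))
print(proj("side",monitor.read_state()["tool_pos"])-[280,150])
```

```text
t 4.425 pos [ 0.6448 -0.1792  0.066 ] yaw 16.26 zax [ 1.8e-03 -7.0e-04 -1.0e+00] open 0.0402 F [ 0.57 -0.06 -0.44] T [-0.047  0.011 -0.013]
q [-19.9  24.2  81.7  -0.   73.9  53.8] shift mm [-1.3 -0.9 52. ] twist None
[43.89837295 43.60543999]
```

View pics/a3.png

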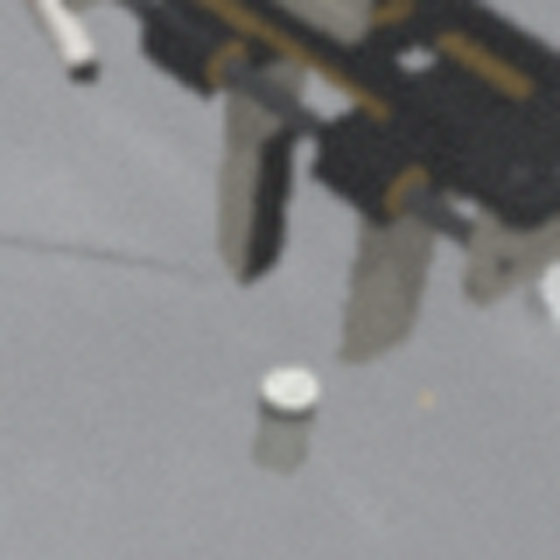

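>>> send_rows([
  [[-0.001,-0.001,0.03],0],
  [[-0.001,-0.001,0.052],0],
  [[-0.001,-0.001,0.052],0],
  [[-0.001,-0.001,0.052],0],
])

```text
t: 4.97
tool_pos: [0.6433, -0.1784, 0.0135]
orientation: [3.11, 0.444, 0.002]
force: [-0.5, 0.3, 0.3]
opening: 0.0402
```

>>> send_rows([
  [[0,0,0],0],
  [[0,0,0],0],
  [[0,0,0],0],
  [[0,0,0],0],
  [[0,0,0],0],
  [[0,0,0],0],
], jaw=0.01, squeeze=12)

```text
t: 5.72
tool_pos: [0.6431, -0.1784, 0.0132]
orientation: [3.11, 0.444, 0.001]
force: [-0.7, 0.3, 4.8]
opening: 0.0175
```

Run:
```python
from h import *
go(.6434,-.1787,.014)
s=eyes.read_camera("side")[:,:,::-1]
cv2.imwrite("pics/a4.png",cv2.resize(s[170:250,280:360],(560,560),interpolation=cv2.INTER_CUBIC))
```

```text
t 5.725 pos [ 0.6431 -0.1784  0.0132] yaw 16.26 zax [ 9.e-04 -4.e-04 -1.e+00] open 0.0175 F [-0.71  0.34  4.84] T [ 0.033  0.091 -0.009]
q [-19.9  27.4  83.5  -0.   69.   53.8] shift mm [ 0.2  0.4 -0.8] twist None
```

View pics/a4.png

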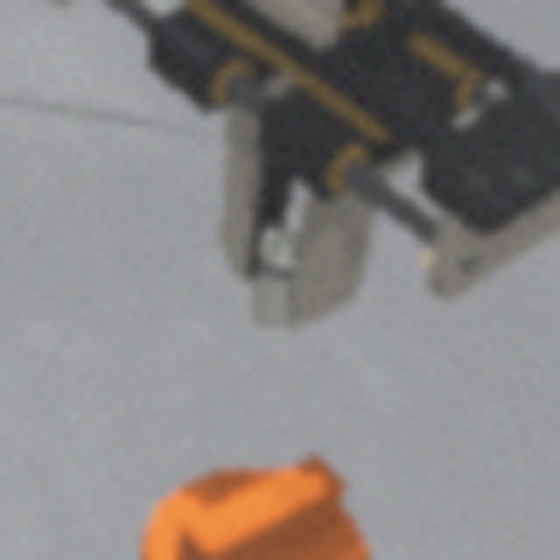

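The capsule is held: 17.5 mm opening, and it shows between the tips at crop (275,260). I'll lift and carry it to the jar.

>>> send_rows([
  [[0,0,-0.03],0],
  [[0,0,-0.08],0],
  [[0,0,-0.13],0],
  [[0,0,-0.16],0],
  [[0,0,-0.16],0],
])

```text
t: 6.4
tool_pos: [0.6443, -0.1788, 0.1759]
orientation: [3.107, 0.444, 0.008]
force: [0.2, -0.5, -0.5]
opening: 0.0177
```

Run:
```python
from h import *
go(.4742,.0434,.155,60)
```

```text
t 6.4 pos [ 0.6443 -0.1788  0.1759] yaw 16.26 zax [ 0.0052 -0.0018 -1.    ] open 0.0177 F [ 0.23 -0.53 -0.5 ] T [0.023 0.014 0.   ]
q [-19.9  18.9  76.5   0.   84.2  53.8] shift mm [-101.2 -261.    19.6] twist -43.74
```

>>> send_rows([
  [[-0.1,-0.261,0.018],-44],
  [[-0.1,-0.261,0.018],-44],
  [[-0.1,-0.261,0.018],-44],
  [[-0.1,-0.261,0.018],-44],
  [[-0.1,-0.261,0.018],-44],
  [[-0.1,-0.261,0.018],-44],
  [[-0.1,-0.261,0.018],-44],
  [[-0.1,-0.261,0.018],-44],
])

```text
t: 7.4
tool_pos: [0.4739, 0.0435, 0.1541]
orientation: [-2.718, -1.575, 0.001]
force: [-1.0, -1.1, -1.0]
opening: 0.0175
```

Run:
```python
from h import *
go(.4742,.0434,.105)
s=eyes.read_camera("side")[:,:,::-1];t=eyes.read_camera("top")[:,:,::-1]
cv2.imwrite("pics/a5.png",np.hstack([cv2.resize(s[95:195,165:265],(400,400),interpolation=cv2.INTER_CUBIC),cv2.resize(t[155:255,140:240],(400,400),interpolation=cv2.INTER_CUBIC)]))
p=monitor.read_state()["tool_pos"];print((proj("side",p)-[165,95])*4,(proj("side",p-[0,0,.014])-[165,95])*4)
```

```text
t 7.4 pos [0.4739 0.0435 0.1541] yaw 60.18 zax [-6.e-04 -2.e-04 -1.e+00] open 0.0175 F [-0.98 -1.05 -0.95] T [-0.064 -0.107 -0.008]
q [ -0.9  -9.8 109.1  -0.   80.7  28.9] shift mm [ 0.1  0.4 49.1] twist None
[196.88039858 111.27496176] [198.6400964  131.78101891]
```

View pics/a5.png

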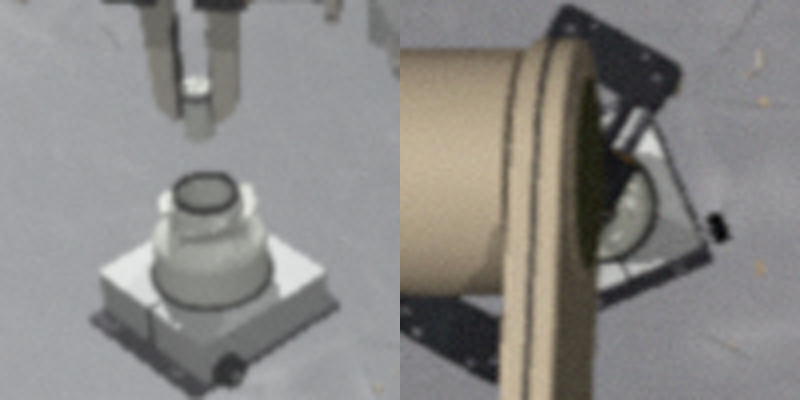

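The capsule hangs at crop (197,110), where the TCP predicts it, and the rim at (205,193) lies directly below. I'll lower and release.

>>> send_rows([
  [[0,0,0.03],0],
  [[0,0,0.047],0],
  [[0,0,0.048],0],
  [[0,0,0.048],0],
])

```text
t: 8.0
tool_pos: [0.4739, 0.0443, 0.1071]
orientation: [2.717, 1.577, 0.001]
force: [0.6, 0.4, -0.2]
opening: 0.0177
```

>>> send_rows([
  [[0,0,0],0],
  [[0,0,0],0],
  [[0,0,0],0],
  [[0,0,0],0],
], jaw=0.05)

```text
t: 8.5
tool_pos: [0.4736, 0.0444, 0.1067]
orientation: [2.717, 1.577, 0.0]
force: [0.3, 0.9, 0.8]
opening: 0.049
```

>>> send_rows([
  [[0,0,-0.03],0],
  [[0,0,-0.08],0],
  [[0,0,-0.08],0],
])

```text
t: 8.88
tool_pos: [0.4764, 0.0444, 0.1913]
orientation: [2.714, 1.575, 0.011]
force: [0.4, -0.1, 0.1]
opening: 0.0498
```

Run:
```python
from h import *
go(.4575,-.2543,.12,137)
s=eyes.read_camera("side")[:,:,::-1];t=eyes.read_camera("top")[:,:,::-1]
cv2.imwrite("pics/a6.png",np.hstack([cv2.resize(s[95:195,165:265],(400,400),interpolation=cv2.INTER_CUBIC),cv2.resize(t[155:255,140:240],(400,400),interpolation=cv2.INTER_CUBIC)]))
```

```text
t 8.875 pos [0.4764 0.0444 0.1913] yaw 60.26 zax [ 0.0081 -0.     -1.    ] open 0.0498 F [ 0.42 -0.07  0.07] T [-0.018 -0.106 -0.036]
q [ -0.8 -11.4 106.6   0.   84.4  28.9] shift mm [-269.   131.2   71.2] twist -76.74
```

View pics/a6.png

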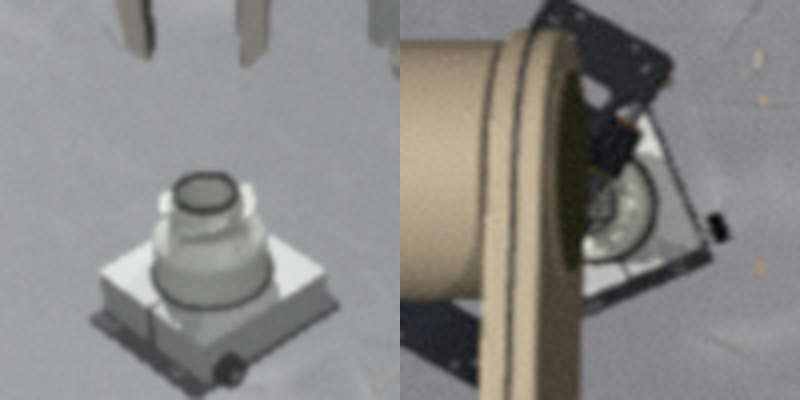

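The capsule is gone from the jaws and nothing sticks out of the rim at (205,193). Next is the lid.

>>> send_rows([
  [[-0.267,0.134,0.02],-77],
  [[-0.267,0.134,0.04],-77],
  [[-0.267,0.134,0.06],-77],
  [[-0.267,0.134,0.087],-77],
  [[-0.267,0.134,0.087],-77],
  [[-0.267,0.134,0.087],-77],
  [[-0.267,0.134,0.087],-77],
  [[-0.267,0.134,0.087],-77],
  [[-0.267,0.134,0.087],-77],
  [[-0.267,0.134,0.087],-77],
], jaw=0.05)

```text
t: 10.22
tool_pos: [0.4569, -0.2534, 0.0986]
orientation: [-1.148, -2.923, -0.001]
force: [0.9, 0.9, -0.4]
opening: 0.0496
```

Run:
```python
from h import *
go(.4575,-.2543,.022,137)
s=eyes.read_camera("side")[:,:,::-1];t=eyes.read_camera("top")[:,:,::-1]
cv2.imwrite("pics/a7.png",np.hstack([cv2.resize(s[210:290,217:297],(400,400),interpolation=cv2.INTER_CUBIC),cv2.resize(t[182:232,162:212],(400,400),interpolation=cv2.INTER_CUBIC)]))
p=monitor.read_state()["tool_pos"];print((proj("side",p)-[217,210])*5)
```

```text
t 10.225 pos [ 0.4569 -0.2534  0.0986] yaw 137.10 zax [-1.3e-03  9.0e-04 -1.0e+00] open 0.0496 F [ 0.9   0.91 -0.43] T [ 0.001 -0.141  0.034]
q [-34.6   0.8 105.1   0.   74.2 -81.7] shift mm [-1.1 -0.2 76.6] twist 0.1
[200.1694363  113.75982094]
```

View pics/a7.png

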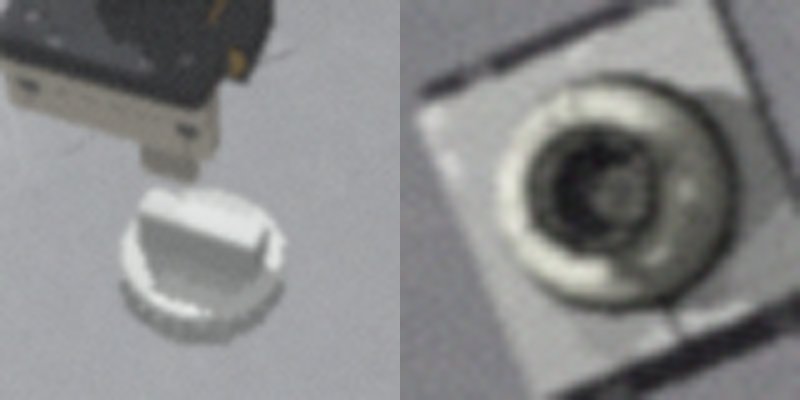

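The capsule is visible inside the jar at right-crop (615,190). The lid bar lies under the TCP with the fingers on either side of it. I'll descend and grip.

>>> send_rows([
  [[-0.001,0,0.04],0],
  [[-0.001,0,0.065],0],
  [[-0.001,0,0.076],0],
  [[-0.001,0,0.076],0],
  [[-0.001,0,0.076],0],
])

```text
t: 10.95
tool_pos: [0.459, -0.2552, 0.0248]
orientation: [1.144, 2.924, -0.001]
force: [-0.5, 0.4, -0.3]
opening: 0.0497
```

>>> send_rows([
  [[0,0,0],0],
  [[0,0,0],0],
  [[0,0,0],0],
  [[0,0,0],0],
  [[0,0,0],0],
  [[0,0,0],0],
  [[0,0,0],0],
], jaw=0.008, squeeze=60)

```text
t: 11.82
tool_pos: [0.4582, -0.2548, 0.0237]
orientation: [1.145, 2.926, -0.0]
force: [-1.8, 0.1, 3.4]
opening: 0.0155
```

Run:
```python
from h import *
go(.4575,-.2543,.022,137)
s=eyes.read_camera("side")[:,:,::-1];t=eyes.read_camera("top")[:,:,::-1]
cv2.imwrite("pics/a8.png",np.hstack([cv2.resize(s[210:290,217:297],(400,400),interpolation=cv2.INTER_CUBIC),cv2.resize(t[171:251,266:346],(400,400),interpolation=cv2.INTER_CUBIC)]))
```

```text
t 11.825 pos [ 0.4582 -0.2548  0.0237] yaw 137.26 zax [ 0.e+00 -2.e-04 -1.e+00] open 0.0155 F [-1.84  0.06  3.38] T [-0.225  0.173  0.043]
q [-34.7   6.6 107.7  -0.   65.7 -81.9] shift mm [ 0.8 -0.1  1.7] twist 0.26
```

View pics/a8.png

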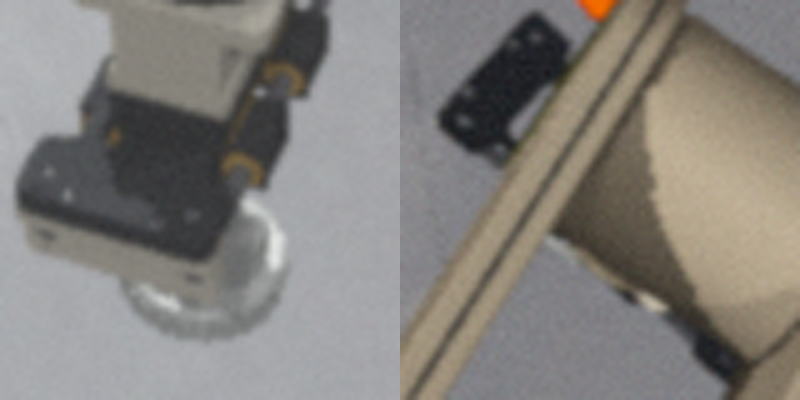

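The lid is gripped (15.5 mm). I'll lift it and carry it over the jar.

>>> send_rows([
  [[0,0,-0.03],0],
  [[0,0,-0.08],0],
  [[0,0,-0.13],0],
  [[0,0,-0.15],0],
  [[0,0,-0.15],0],
  [[0,0,-0.15],0],
])

```text
t: 12.68
tool_pos: [0.4574, -0.2539, 0.1715]
orientation: [-1.144, -2.923, -0.001]
force: [-0.4, 0.6, -3.8]
opening: 0.0158
```

Run:
```python
from h import *
go(.4740,.0434,.16,112)
```

```text
t 12.675 pos [ 0.4574 -0.2539  0.1715] yaw 137.27 zax [-0.0022  0.0017 -1.    ] open 0.0158 F [-0.41  0.62 -3.81] T [-0.015 -0.13   0.025]
q [-34.7  -2.8 100.7   0.   82.2 -81.9] shift mm [189.5 229.7  12. ] twist 25.27
```

>>> send_rows([
  [[0.19,0.23,0.005],25],
  [[0.19,0.23,0.005],25],
  [[0.19,0.23,0.005],25],
  [[0.19,0.23,0.005],25],
  [[0.19,0.23,0.005],25],
  [[0.19,0.23,0.005],25],
  [[0.19,0.23,0.012],25],
  [[0.19,0.23,0.012],25],
  [[0.19,0.23,0.012],25],
  [[0.19,0.23,0.012],25],
])

```text
t: 13.92
tool_pos: [0.4749, 0.0424, 0.1616]
orientation: [1.753, 2.607, 0.0]
force: [0.1, -0.2, -2.4]
opening: 0.0159
```

Run:
```python
from h import *
go(.4740,.0434,.12,112)
s=eyes.read_camera("side")[:,:,::-1];t=eyes.read_camera("top")[:,:,::-1]
cv2.imwrite("pics/s9.png",s);cv2.imwrite("pics/t9.png",t)
cv2.imwrite("pics/a9.png",np.hstack([cv2.resize(s[95:195,165:265],(400,400),interpolation=cv2.INTER_CUBIC),cv2.resize(t[155:255,140:240],(400,400),interpolation=cv2.INTER_CUBIC)]))
p=monitor.read_state()["tool_pos"];print((proj("side",p)-[165,95]+.5)*4,(proj("side",p-[0,0,.0237])-[165,95]+.5)*4)
```

```text
t 13.925 pos [0.4749 0.0424 0.1616] yaw 112.17 zax [ 2.e-04 -0.e+00 -1.e+00] open 0.0159 F [ 0.06 -0.21 -2.44] T [-0.102 -0.144 -0.073]
q [ -1.1 -10.  108.5  -0.   81.5 -23.2] shift mm [ 1.3 -0.4 41.6] twist 0.17
[200.08257908 102.62744682] [203.03669262 137.47977338]
```

View pics/a9.png

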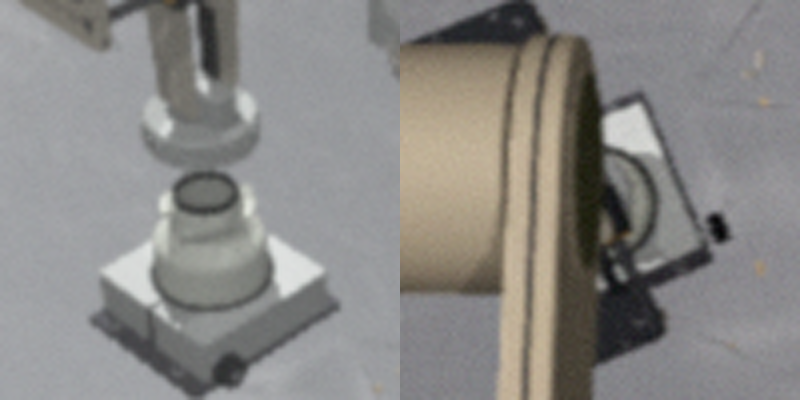

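Run:
```python
from h import *
s=cv2.imread("pics/s9.png")
x=cv2.resize(s[108:158,190:240],(750,750),interpolation=cv2.INTER_CUBIC)[:600]
p=np.array([.4749,.0424,.1616])
def circ(c,r,z,col):
    pts=np.array([(proj("side",[c[0]+r*np.cos(a),c[1]+r*np.sin(a),z])-[190,108]+.5)*15 for a in np.radians(range(0,360,5))]).astype(int)
    cv2.polylines(x,[pts],True,col,1)
circ(p,.0345,p[2]-.0237,(0,0,255));circ(p,.0345,p[2]-.0237+.0185,(0,255,0))
circ((.474,.0432),.0205,.099,(255,0,0));circ((.474,.0432),.0165,.099,(255,0,255))
cv2.imwrite("pics/z9.png",x)
```

```text
(no output)
```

View pics/z9.png

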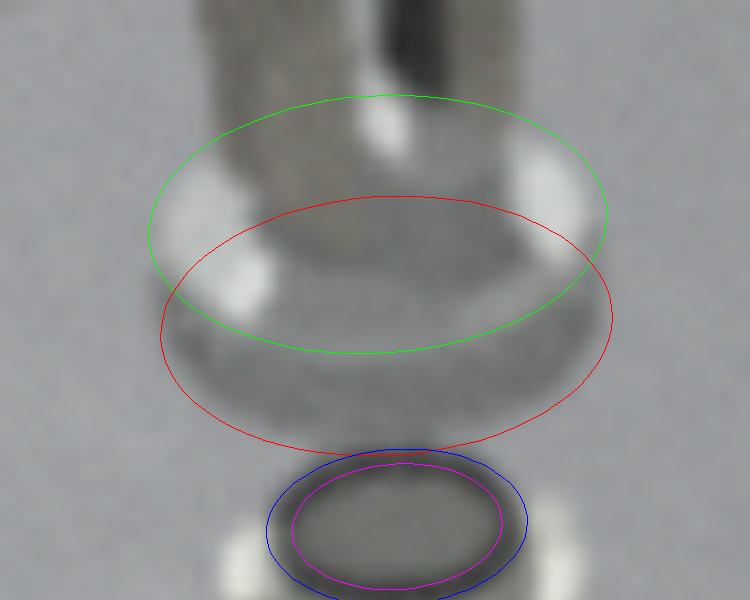

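The lid outline (centre ~(378,300) in the crop) sits within about 1 mm of concentric above the rim at (398,525). I'll descend in stages and watch the force.

>>> send_rows([
  [[0,0,0.02],0],
  [[0,0,0.034],0],
  [[0,0,0.04],0],
  [[0,0,0.043],0],
  [[0,0,0.043],0],
  [[0,0,0.043],0],
])

```text
t: 14.78
tool_pos: [0.4751, 0.0433, 0.1191]
orientation: [1.75, 2.608, 0.001]
force: [-0.5, -0.3, -2.5]
opening: 0.016
```

Run:
```python
from h import *
go(.4747,.0425,.109,112)
```

```text
t 14.775 pos [0.4751 0.0433 0.1191] yaw 112.26 zax [ 9.e-04  0.e+00 -1.e+00] open 0.0160 F [-0.47 -0.28 -2.54] T [-0.05  -0.136  0.038]
q [ -1.   -7.9 111.1   0.   76.7 -23.2] shift mm [-0.5 -0.7 10.1] twist 0.26
```

>>> send_rows([
  [[-0.0005,-0.0005,0.002],0],
  [[-0.0005,-0.0005,0.004],0],
  [[-0.0005,-0.0005,0.005],0],
])

```text
t: 15.15
tool_pos: [0.4743, 0.0426, 0.1133]
orientation: [-1.751, -2.608, 0.0]
force: [0.0, 0.4, -2.5]
opening: 0.0157
```

>>> send_rows([
  [[0,0,0.001],0],
  [[0,0,0.002],0],
  [[0,0,0.002],0],
])

```text
t: 15.52
tool_pos: [0.4744, 0.0426, 0.1114]
orientation: [-1.751, -2.608, 0.0]
force: [-0.6, 0.2, -2.1]
opening: 0.0158
```

Run:
```python
from h import *
go(.4747,.0425,.109,112)
```

```text
t 15.525 pos [0.4744 0.0426 0.1114] yaw 112.26 zax [-2.e-04  0.e+00 -1.e+00] open 0.0158 F [-0.63  0.22 -2.06] T [ 0.015 -0.094 -0.005]
q [ -1.   -7.5 111.6   0.   75.8 -23.3] shift mm [-0.2  0.2  2.4] twist 0.26
```

>>> send_rows([
  [[0,0,0.001],0],
  [[0,0,0.001],0],
])

```text
t: 15.78
tool_pos: [0.4744, 0.0426, 0.1105]
orientation: [-1.751, -2.608, 0.0]
force: [0.7, 0.2, -2.0]
opening: 0.0157
```

>>> send_rows([
  [[0,0,0.001],0],
  [[0,0,0.001],0],
])

```text
t: 16.02
tool_pos: [0.4744, 0.0426, 0.1095]
orientation: [-1.751, -2.608, 0.0]
force: [0.1, 1.3, -2.8]
opening: 0.0155
```

>>> send_rows([
  [[0,0,0.001],0],
  [[0,0,0.001],0],
])

```text
t: 16.27
tool_pos: [0.4749, 0.0426, 0.109]
orientation: [1.75, 2.608, 0.001]
force: [0.0, -0.3, 1.0]
opening: 0.0157
```

Contact with the ring comes at TCP z of about 0.109, so the lid origin is about 0.0853 and the lugs are in the gap. I'll take a baseline torque, then turn.

```bash
cat >> h.py <<'E'
def rd(n=6):
    L=[]
    for i in range(n):
        L.append(monitor.read_state()); eyes.read_camera("side")
    L=L[1:] if n>2 else L
    f=np.mean([l["force"] for l in L],0);T=[l["wrist_torque"][2] for l in L];q6=np.mean([l["joint_torque"][5] for l in L])
    X=R.from_rotvec(L[-1]["orientation"]).as_matrix()
    print("t %.2f"%L[-1]["t"],"pos",L[-1]["tool_pos"].round(4),"yaw %.2f"%np.degrees(np.arctan2(X[1,0],X[0,0])),"F",f.round(2),"Tz %.3f sd %.3f"%(np.mean(T),np.std(T)),"q6tau %.3f"%q6,"open %.4f"%L[-1]["opening"])
E
python3 -c "
from h import *
rd(9)"
```

```text
t 16.68 pos [0.4748 0.0426 0.1089] yaw 112.26 F [ 0.15 -0.11  1.96] Tz -0.002 sd 0.025 q6tau 0.001 open 0.0153
```

>>> send_rows([
  [[0,0,0],4],
  [[0,0,0],8],
  [[0,0,0],12],
  [[0,0,0],12],
])

```text
t: 17.23
tool_pos: [0.4747, 0.0426, 0.1089]
orientation: [2.013, 2.411, 0.001]
force: [0.0, -0.0, 3.3]
opening: 0.0158
```

```bash
python3 -c "
from h import *
rd(8)"
```

```text
t 17.57 pos [0.4747 0.0426 0.1088] yaw 100.32 F [-0.26  0.25  5.01] Tz -0.023 sd 0.020 q6tau 0.037 open 0.0153
```

>>> send_rows([
  [[0,0,0],3],
  [[0,0,0],6],
  [[0,0,0],6],
])

```text
t: 18.0
tool_pos: [0.4747, 0.0426, 0.1088]
orientation: [2.137, 2.302, 0.001]
force: [0.0, -0.2, 5.2]
opening: 0.0153
```

```bash
python3 -c "
from h import *
rd(8)"
```

```text
t 18.35 pos [0.4747 0.0426 0.1088] yaw 94.31 F [0.12 0.21 5.43] Tz -0.006 sd 0.032 q6tau 0.014 open 0.0155
```

>>> send_rows([
  [[0,0,0],2],
  [[0,0,0],4],
  [[0,0,0],4],
])

```text
t: 18.77
tool_pos: [0.4746, 0.0427, 0.1088]
orientation: [2.216, 2.227, 0.0]
force: [-0.4, -0.6, 5.9]
opening: 0.015
```

```bash
python3 -c "
from h import *
rd(8)"
```

```text
t 19.12 pos [0.4746 0.0427 0.1088] yaw 90.32 F [-0.51  0.11  5.4 ] Tz 0.005 sd 0.026 q6tau 0.012 open 0.0153
```

>>> send_rows([
  [[0,0,0],3],
  [[0,0,0],6],
  [[0,0,0],6],
])

```text
t: 19.55
tool_pos: [0.4743, 0.0429, 0.1086]
orientation: [-2.329, -2.108, 0.0]
force: [-1.3, 2.0, 6.3]
opening: 0.0158
```

```bash
python3 -c "
from h import *
rd(6)"
```

```text
t 19.80 pos [0.4742 0.0429 0.1086] yaw 84.33 F [-1.43  1.29  5.62] Tz 0.080 sd 0.022 q6tau 0.118 open 0.0152
```

>>> send_rows([
  [[0,0,0],2],
  [[0,0,0],4],
  [[0,0,0],4],
])

```text
t: 20.23
tool_pos: [0.4741, 0.0429, 0.1085]
orientation: [-2.4, -2.026, 0.001]
force: [-2.4, 1.1, 5.1]
opening: 0.0154
```

```bash
python3 -c "
from h import *
rd(6)"
```

```text
t 20.48 pos [0.4741 0.0429 0.1085] yaw 80.34 F [-1.57  1.66  5.43] Tz 0.231 sd 0.024 q6tau 0.260 open 0.0156
```

>>> send_rows([
  [[0,0,0.0002],2],
  [[0,0,0.0004],4],
  [[0,0,0.0004],4],
])

```text
t: 20.9
tool_pos: [0.4741, 0.043, 0.1083]
orientation: [-2.469, -1.941, 0.001]
force: [-2.9, 2.0, 7.7]
opening: 0.0156
```

```bash
python3 -c "
from h import *
rd(7)"
```

```text
t 21.20 pos [0.474  0.043  0.1083] yaw 76.35 F [-2.76  1.43  7.4 ] Tz 0.351 sd 0.035 q6tau 0.372 open 0.0160
```

>>> send_rows([
  [[0,0,0.0001],2],
  [[0,0,0.0002],4],
  [[0,0,0.0002],4],
])

```text
t: 21.62
tool_pos: [0.474, 0.043, 0.1082]
orientation: [-2.535, -1.854, 0.001]
force: [-4.1, 1.9, 8.3]
opening: 0.0154
```

```bash
python3 -c "
from h import *
rd(8)"
```

```text
t 21.98 pos [0.474  0.043  0.1082] yaw 72.37 F [-3.59  1.45  8.3 ] Tz 0.496 sd 0.014 q6tau 0.506 open 0.0154
```

>>> send_rows([
  [[0,0,0],1],
  [[0,0,0],2],
  [[0,0,0],2],
])

```text
t: 22.4
tool_pos: [0.474, 0.043, 0.1081]
orientation: [-2.567, -1.81, 0.001]
force: [-3.4, 0.5, 7.3]
opening: 0.016
```

```bash
python3 -c "
from h import *
rd(10)"
```

```text
t 22.85 pos [0.474  0.043  0.1081] yaw 70.38 F [-3.52  1.99  7.99] Tz 0.678 sd 0.029 q6tau 0.685 open 0.0154
```

The torque is 0.68 N m, slightly above snug, while I'm pressing with about 10 N. I'll relieve the press and read again.

>>> send_rows([
  [[0,0,-0.0005],0],
  [[0,0,-0.001],0],
  [[0,0,-0.001],0],
])

```text
t: 23.28
tool_pos: [0.4739, 0.043, 0.1082]
orientation: [-2.568, -1.808, 0.001]
force: [0.0, 3.8, -2.5]
opening: 0.0153
```

```bash
python3 -c "
from h import *
rd(8)"
```

```text
t 23.62 pos [0.4739 0.0429 0.1083] yaw 70.27 F [-0.3   4.79 -4.11] Tz 0.699 sd 0.028 q6tau 0.694 open 0.0155
```

The torque still reads 0.70, above the 0.65 limit for snug, so I'll back off and retighten with little press.

>>> send_rows([
  [[0,0,0.0003],-2],
  [[0,0,0.0003],-4],
  [[0,0,0.0003],-6],
  [[0,0,0.0003],-6],
])

```text
t: 24.18
tool_pos: [0.4741, 0.0428, 0.1083]
orientation: [-2.471, -1.938, 0.0]
force: [-0.4, 4.9, -3.3]
opening: 0.0156
```

```bash
python3 -c "
from h import *
rd(6)"
```

```text
t 24.43 pos [0.4741 0.0428 0.1083] yaw 76.20 F [-0.88  5.2  -3.44] Tz -0.086 sd 0.025 q6tau -0.094 open 0.0155
```

>>> send_rows([
  [[0,0,0.0002],2],
  [[0,0,0.0002],3.6],
  [[0,0,0.0002],3.6],
])

```text
t: 24.85
tool_pos: [0.474, 0.0428, 0.1083]
orientation: [-2.531, -1.86, 0.001]
force: [-1.5, 5.7, -2.5]
opening: 0.0157
```

```bash
python3 -c "
from h import *
rd(8)"
```

```text
t 25.20 pos [0.474  0.0429 0.1083] yaw 72.64 F [-1.96  5.04 -1.36] Tz 0.361 sd 0.038 q6tau 0.348 open 0.0158
```

>>> send_rows([
  [[0,0,0],1],
  [[0,0,0],1],
  [[0,0,0],1],
])

```text
t: 25.62
tool_pos: [0.474, 0.0429, 0.1083]
orientation: [-2.546, -1.838, 0.001]
force: [-2.5, 4.5, -1.2]
opening: 0.0154
```

```bash
python3 -c "
from h import *
rd(8)"
```

```text
t 25.98 pos [0.4739 0.0428 0.1082] yaw 71.65 F [-1.68  4.6  -1.25] Tz 0.487 sd 0.013 q6tau 0.492 open 0.0157
```

The slope of 0.13 N m per degree both ways shows only the rubber unwinding; the lid itself hasn't loosened. I'll back off further until it slips.

>>> send_rows([
  [[0,0,0],-3],
  [[0,0,0],-6],
  [[0,0,0],-8],
  [[0,0,0],-8],
])

```text
t: 26.52
tool_pos: [0.4745, 0.0425, 0.1084]
orientation: [2.413, 2.011, 0.0]
force: [0.9, 2.9, -2.8]
opening: 0.0156
```

```bash
python3 -c "
from h import *
rd(6)"
```

```text
t 26.77 pos [0.4745 0.0424 0.1084] yaw 79.63 F [ 0.72  2.9  -2.78] Tz -0.082 sd 0.018 q6tau -0.108 open 0.0158
```

>>> send_rows([
  [[0,0,0],2],
  [[0,0,0],4],
  [[0,0,0],6],
  [[0,0,0],7],
  [[0,0,0],7],
])

```text
t: 27.45
tool_pos: [0.4741, 0.0426, 0.1083]
orientation: [-2.531, -1.861, 0.001]
force: [-3.1, 2.5, -0.8]
opening: 0.0156
```

```bash
python3 -c "
from h import *
rd(8)"
```

```text
t 27.80 pos [0.4741 0.0426 0.1083] yaw 72.67 F [-4.19  1.77 -0.19] Tz 0.638 sd 0.032 q6tau 0.650 open 0.0156
```

It reads 0.64 with almost no press, so it is in the snug range but near the top. I'll redo it once and stop about 1.3° earlier for margin.

>>> send_rows([
  [[0,0,0],-3],
  [[0,0,0],-6],
  [[0,0,0],-8],
  [[0,0,0],-8],
  [[0,0,0],-6],
  [[0,0,0],-4],
  [[0,0,0],-2.5],
  [[0,0,0],-1.3],
  [[0,0,0],-1.3],
])

```text
t: 28.98
tool_pos: [0.4743, 0.0426, 0.1084]
orientation: [-2.51, -1.889, 0.001]
force: [-0.9, 0.4, -2.9]
opening: 0.0155
```

```bash
python3 -c "
from h import *
rd(8)"
```

```text
t 29.32 pos [0.4743 0.0426 0.1084] yaw 73.97 F [-2.38  0.04 -1.67] Tz 0.524 sd 0.027 q6tau 0.553 open 0.0156
```

The torque is 0.52–0.55 N m with no press, in the snug range. I'll unwind the rubber's elastic torque (about 4°), then release.

>>> send_rows([
  [[0,0,0],-2],
  [[0,0,0],-3.7],
  [[0,0,0],-3.7],
  [[0,0,0],-3.7],
])

```text
t: 29.88
tool_pos: [0.4744, 0.0426, 0.1084]
orientation: [-2.447, -1.969, 0.0]
force: [-2.1, 0.5, -1.9]
opening: 0.0158
```

```bash
python3 -c "
from h import *
rd(6)"
```

```text
t 30.12 pos [0.4744 0.0426 0.1084] yaw 77.65 F [-2.25  0.08 -2.37] Tz 0.091 sd 0.011 q6tau 0.101 open 0.0157
```

Residual torque is small and positive, so the lid hasn't loosened. I'll open the jaws and retreat upwards.

>>> send_rows([
  [[0,0,0],0],
  [[0,0,0],0],
  [[0,0,0],0],
  [[0,0,0],0],
], jaw=0.045)

```text
t: 30.68
tool_pos: [0.4747, 0.0426, 0.1087]
orientation: [2.447, 1.97, 0.001]
force: [0.2, 0.1, -0.0]
opening: 0.0445
```

>>> send_rows([
  [[0,0,-0.02],0],
  [[0,0,-0.06],0],
  [[0,0,-0.12],0],
  [[-0.1,0,-0.15],0],
  [[-0.15,0,-0.15],0],
  [[-0.2,0,-0.15],0],
  [[-0.2,0,-0.15],0],
])

```text
t: 31.55
tool_pos: [0.4309, -0.1558, 0.2589]
orientation: [2.45, 1.964, -0.0]
force: [-0.0, 0.5, 1.2]
opening: 0.045
```

Run:
```python
from h import *
rd(3)
s=eyes.read_camera("side")[:,:,::-1];t=eyes.read_camera("top")[:,:,::-1]
cv2.imwrite("pics/s10.png",s);cv2.imwrite("pics/t10.png",t)
cv2.imwrite("pics/a10.png",np.hstack([cv2.resize(s[110:190,175:255],(400,400),interpolation=cv2.INTER_CUBIC),cv2.resize(t[165:245,147:227],(400,400),interpolation=cv2.INTER_CUBIC)]))
x=cv2.resize(s[115:165,190:240],(600,600),interpolation=cv2.INTER_CUBIC)
for z,col in((.0845,(0,0,255)),(.103,(0,255,0))):
    pts=np.array([(proj("side",[.474+.0345*np.cos(a),.0432+.0345*np.sin(a),z])-[190,115]+.5)*12 for a in np.radians(range(0,360,5))]).astype(int)
    cv2.polylines(x,[pts],True,col,1)
cv2.imwrite("pics/z10.png",x)
```

```text
t 31.65 pos [ 0.4314 -0.154   0.2585] yaw 77.48 F [-0.36 -0.04 -0.23] Tz -0.025 sd 0.016 q6tau -0.265 open 0.0449
```

View pics/a10.png

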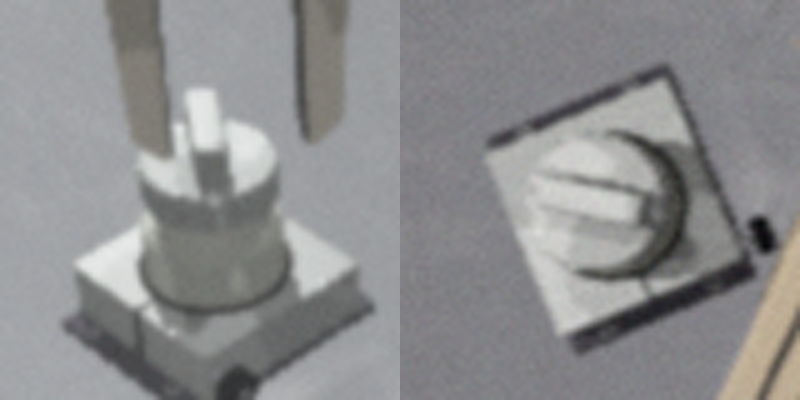

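View pics/z10.png

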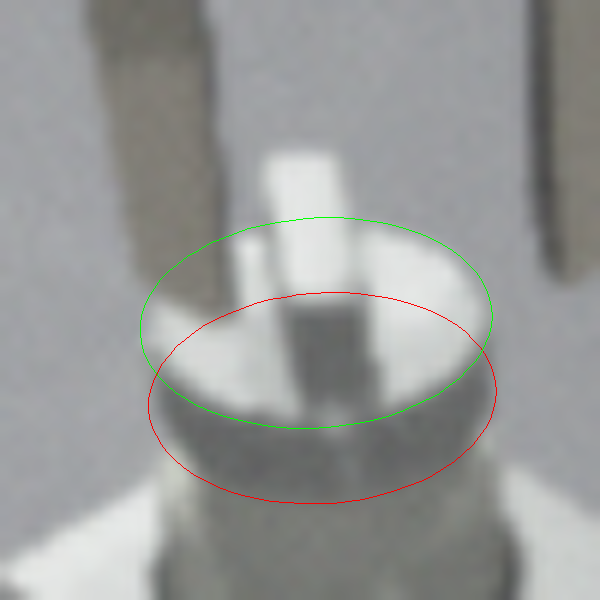

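View pics/s10.png

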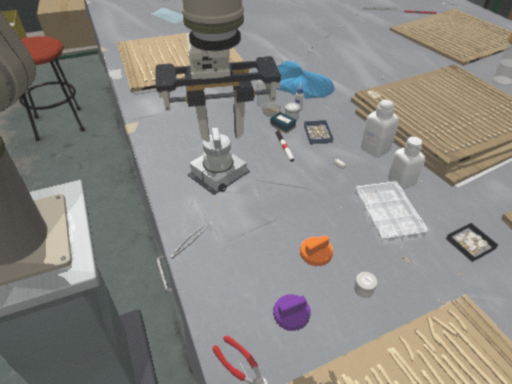

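The pictures show the lid level and centred on the neck (side crop, centre near (318,360), on the predicted circles). The bar is at about 78° yaw, which is where I let go of it. The pot at (366,282), the tweezers at (188,240) and the marker at (284,146) are unmoved, and the gripper is clear. I'll hand it in.

```bash
python3 -c "
from plant import ticket
print(ticket.close_job())"
```

```text
the job is handed in; nothing more can be done
None
```

The capsule is in the jar and the lid is screwed on snug. I let go of it and handed the job in at about 31.7 s; the system gave no verdict.

- **Capsule:** my first grasp came up empty, probably because I lifted before the fingers had closed. The second held, and the top camera later showed the capsule inside the jar.
- **Lid:** it dropped into the thread gaps at the first try, with its origin about 85 mm above the table.
- **Tightening:** the first pass went slightly past snug, to 0.68–0.70 N m, still below the 1 N m limit. I loosened the lid and retightened it with almost no downward force. The final torque was 0.52 N m at the wrist and 0.55 N m at joint 6, inside the 0.5–0.65 N m range.
- **Release:** I unwound the nest's spring to 0.09 N m before opening the jaws, and the lid stayed at the same angle.
- **Last checks:** the pictures show the lid level and centred. The pot, tweezers and marker look unmoved, judged by eye from the pictures, and the gripper is clear.
- **Not measured:** I estimate a clamp force of about 28 N from the torque, but I could not measure it directly. The wrist torque readings scattered by about 0.03 N m.

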